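# Strip the set glue-up stack and case the keel

## Task

The glue has set, so take the pressing stack apart from the top down, one piece at a time: stand the steel weight on the middle of the round blue pad, lay the brass bar squarely along the middle of the green strip, put the cork pad flat inside the white porcelain dish, and lay the oak keel blank flat inside the open wooden case. Set each piece down and let go of it before taking the next, tipping none of them over and not dropping the heavy weight or bar from a height. Then close the case lid fully over the keel, without letting it slam.

Things in the scene. Friction and masses are not known exactly. Their poses are not given: they have to be found in the camera images.
- weight: Dark steel cylinder, the top piece of the stack: 32 mm diameter, 43 mm tall with a chamfered top rim, about 0.25 kg. Origin at the centre of its underside, z up.
- bar: Yellow brass pressing bar, under the weight: 36 mm (its x) by 80 mm (its y, long) by 12 mm thick, about 0.28 kg. Origin at the centre of its underside.
- cork: Dark brown cork pad, under the brass bar: 40 mm (its x) by 116 mm (its y, long) by 14 mm thick, 0.02 kg. Origin at the centre of its underside.
- keel: Pale varnished oak keel blank, the bottom piece of the stack, lying on the bench: 40 mm (its x) by 150 mm (its y, long) by 20 mm thick, 0.09 kg. Origin at the centre of its underside.
- pad: Round blue plastic pad for the weight, fixed: 68 mm diameter, 4 mm thick. Origin at the centre of its underside, on the bench.
- strip: Green plastic strip for the brass bar, fixed: 52 mm (its x) by 100 mm (its y, long) by 4 mm thick. Origin at the centre of its underside, on the bench.
- dish: Chipped white porcelain palette dish for the cork pad, fixed, open above: outside 112 mm (its x) by 160 mm (its y, long) by 15 mm high; walls 6 mm, floor 6 mm thick, so 100 by 148 mm inside. Origin at the centre of its underside.
- case: Dark wooden case for the keel, fixed, its lid open at the start: outside 126 mm (its x) by 186 mm (its y, long) by 42 mm high; walls 6 mm, floor 6 mm thick, so 114 by 174 mm inside and 36 mm deep. Origin at the centre of its underside. The lid is hinged along the top of the far (+x of the case) long wall: the hinge line runs along the case's y at x = +63 mm, z = 42 mm.
- case_lid (a joint): Lid angle in rad: 0 closed flat on the rim, 1.57 standing upright over the hinge, up to 1.9 leaning away from the robot. It stays where it is left (stiff hinge; about 1 to 2.5 N at the lid's free edge closes it). The lid is a 126 mm (hinge to free edge) by 186 mm board, 8 mm thick.
- case_lid_handle (a point): Centre of the grip of the brass knob on the lid's outer face (28 mm diameter, standing 43 mm out of the face). It lies midway along the lid, 96 mm from the hinge line, 35 mm out of the outer face.
There are look-alikes about, which are no part of the job. What is shaped like the keel but purple is not meant.

How it is judged (in metres and radians):
On the way, in this order (a step that is already met when the one before it is completed fails the run):
1. the steel weight stands released on the blue pad (horizontal distance between weight and pad below 0.015 m and z of weight in the frame of pad below 0.008 m and linear speed of weight below 0.02 m/s and contact force between weight and the fingers below 0.05 N and angle between weight's own z axis and vertical below 0.1 rad), for 0.2 s.
2. the brass bar lies released on the green strip (horizontal distance between bar and strip below 0.012 m and angle between the y axis of bar and the y axis of strip, either way round below 0.2 rad and z of bar in the frame of strip below 0.008 m and linear speed of bar below 0.02 m/s and contact force between bar and the fingers below 0.05 N and angle between bar's own z axis and vertical below 0.1 rad), for 0.2 s.
3. the cork pad lies released in the dish (horizontal distance between cork and dish below 0.036 m and z of cork in the frame of dish below 0.01 m and linear speed of cork below 0.02 m/s and contact force between cork and the fingers below 0.05 N and angle between cork's own z axis and vertical below 0.1 rad), for 0.2 s.
4. the keel blank lies released in the case, the lid still open (horizontal distance between keel and case below 0.045 m and z of keel in the frame of case below 0.011 m and linear speed of keel below 0.02 m/s and contact force between keel and the fingers below 0.05 N and angle between keel's own z axis and vertical below 0.1 rad and value of joint case_lid above 0.8 rad), for 0.2 s.
At the end, for the whole second after the job is handed in: Weight upright on the blue pad within 15 mm of its centre; bar flat on the green strip within 12 mm of its centre and 0.2 rad of its line; cork flat on the dish floor; keel flat on the case floor; lid within 0.06 rad of closed; all released and at rest (all of step 1 and all of step 2 and all of step 3 and horizontal distance between keel and case below 0.045 m and z of keel in the frame of case below 0.011 m and linear speed of keel below 0.02 m/s and contact force between keel and the fingers below 0.05 N and angle between keel's own z axis and vertical below 0.1 rad and value of joint case_lid below 0.06 rad); the robot touches nothing.
It fails at once if the lid slams (closes faster than 3 rad/s) (velocity of joint case_lid below -3 rad/s).
It fails at once if a piece is tipped over (more than 0.8 rad) (angle between any of weight, bar, cork, keel's own z axis and vertical above 0.8 rad).
It fails at once if the weight is dropped or banged on its pad, or the bar on its strip (more than 50 N) (contact force between weight and pad above 50 N or contact force between bar and strip above 50 N).
It also fails if it takes over 131 s, if anything falls off the work surface, if the arm or the gripper's body presses on something with over 40 N, if the wrist force passes 120 N, or if a joint passes its speed limit or range.

## Robot

A 6-joint arm with a two-finger parallel gripper is mounted at the origin on the work surface. World frame = base frame: x ahead of the robot, y to its left, z up, the work surface at z = 0. Lengths are in mm, angles in rad, forces in N, time in s.
With the tool pointing down it reaches from about 350 to 775 mm from the base axis. Payload 7.3 kg.
Tool frame: the origin (TCP) lies at the very end of the fingers, on their centre line; the grasp point (between the pads) lies 19 mm behind it; z points along the fingers, y is the line along which they close (so a half turn about z gives the same grasp; the last joint's range is limited). The gripper opens to 92 mm and grips with 3 to 60 N. Pads are 19 mm wide; open, the fingers measure 130 mm over their backs; the gripper's body (75 mm by 190 mm) begins 47 mm behind the grasp point.
Start: joints at [0.974, 0.342, 1.524, -0, 1.275, -0.146], TCP at [228.724, 472.578, 226.741] pointing down, gripper open.
Joint ranges: [-2.53, 2.53], [-0.77, 2.02], [0.04, 2.7], [-1, 4.14], [0.28, 2.66], [-3.11, 3.11]. Speed limits (rad/s): [2.57, 2.57, 3.14, 3.14, 3.14, 3.14].

## Interface

Orientations are given as [roll, pitch, yaw] about the fixed x, y, z axes, in that order (R = Rz(yaw) Ry(pitch) Rx(roll)).
In Python, from plant import get_obs, vision, workorder gives the robot as it stands.
- The arm moves only by the shell command python3 -m pendant 'ROWS' [OPENING]. ROWS is a JSON object of lists of equal length, an entry for each row: "dp": the shift along the tool's x, y, z in m, a list of three; "rotation": the turn, a rotation vector about the tool's x, y, z in rad, a list of three. A call has 1 to 8 rows; each row is the pose to reach, as a shift and turn from the pose commanded when the call began, along the tool's axes at that moment; what a row does not reach only later rows make up. A row lasts 1/8 s, in which the tool goes at most 62.5 mm and 10.7 degrees, less where a joint would pass 70% of its speed; a pose out of reach is approached as far as the arm can. A call with a gripper value outside its range is refused whole. OPENING is the finger opening in m, from 0 to 0.0918, set as the call begins (- or left out, the last holds). The fingers move at their own pace and stop on an object; the grip force is fixed at half the most. Time passes only in rows, so rows that repeat a pose let the fingers close. It gives the time, the measured TCP pose, the force, the opening and the grip force at its end, in the units of the state.
- get_obs(): the state, without advancing time (a new reading comes with each control period).
- vision.capture(name): name is "scene" or "top"; returns a dict with "pixels" (400x640x3 uint8, red, green, blue), "vfov" (degrees; the focal length in pixels is half the picture's height over the tangent of half this angle, whatever the lens; pixels are square), "cx", "cy" (the principal point, pixels), "pose" (4x4, takes a point from camera to world coordinates). Camera axes: x right, y up, looking along -z (the intrinsics and any distortion apply to the point x, -y, -z); pixel columns grow to the right and rows downward; lengths in mm; the calibration is good to about 2 mm. A picture is of the moment at which its call begins. There is no depth.
- workorder.close_job(): hands the job in; it is judged then, once.
The state is a dict: "time": time; "joint_positions": joint angles; "dq": joint speeds; "tau": joint torques, N m; "tool_pos": TCP position; "tcp_rot": TCP orientation; "contact_force": force on the tool from outside, world axes, zero at the start; "moment": the same for the moment, N m; "grip_width": finger opening in mm; "finger_force": force on a finger pad.
Only numpy, scipy, OpenCV 4.12 (cv2) and the standard library are available. Lean on these libraries where they do the work, as an engineer would, in place of code of your own. Each camera call takes 0.05 s, during which the arm holds its last target. There are 200 camera calls.

## Working session

There is one attempt and no reset: what is moved stays moved. The work goes in short steps, Python scripts to look and compute and a shell command to move; the robot and the scene stay as the last step left them, time stands still between calls to the robot, and variables do not carry over. Pictures are saved under pics/ and viewed, at most 14 in all, crops included, and the job is handed in when it is done.

```bash
ls; mkdir -p pics
python3 - <<'E'
from plant import get_obs, vision
import cv2
print(get_obs())
for n in ("scene","top"):
    c=vision.capture(n); cv2.imwrite(f"pics/{n}0.png",c["pixels"][:,:,::-1])
    print(n,{k:v for k,v in c.items() if k!="pixels"})
E
```

```text
pics
{'time': 0.0, 'joint_positions': array([ 9.73999590e-01,  3.42719400e-01,  1.52502510e+00, -2.01005797e-05,
        1.27541622e+00, -1.46013457e-01]), 'dq': array([-3.97791237e-04, -8.62610009e-04, -7.01003326e-04, -1.72455757e-04,
       -2.66320652e-05, -1.57138154e-03]), 'tau': array([ 1.36158003e-03, -4.31250930e+01, -2.44225520e+01,  7.17967772e-02,
        5.59143873e-02, -1.60348536e-04]), 'tool_pos': array([228.48169058, 472.21036126, 226.04387977]), 'tcp_rot': array([-3.14003848e+00, -2.09129551e-04,  2.69081508e+00]), 'contact_force': array([-0.25448388,  0.45171732,  0.033213  ]), 'moment': array([ 0.02046689,  0.03578704, -0.00868041]), 'finger_force': 0.0, 'grip_width': 91.49083310202452}
scene {'vfov': 57.32903856800027, 'cx': 322.2963245929714, 'cy': 196.0236429590541, 'pose': array([[ 4.60299011e-01, -5.18112415e-01,  7.20891355e-01,
         1.01190301e+03],
       [ 8.87490853e-01,  2.88694778e-01, -3.59187014e-01,
        -2.63663529e+02],
       [-2.20183182e-02,  8.05117911e-01,  5.92705950e-01,
         5.30457575e+02],
       [ 0.00000000e+00,  0.00000000e+00,  0.00000000e+00,
         1.00000000e+00]])}
top {'vfov': 45.217388870506014, 'cx': 320.41353593364823, 'cy': 193.71804823845457, 'pose': array([[ 2.03280649e-02,  9.96816628e-01, -7.70933156e-02,
         3.24850937e+02],
       [-9.99765732e-01,  2.08402554e-02,  5.84499928e-03,
        -1.13706008e+01],
       [ 7.43303686e-03,  7.69564376e-02,  9.97006749e-01,
         1.40009282e+03],
       [ 0.00000000e+00,  0.00000000e+00,  0.00000000e+00,
         1.00000000e+00]])}
```

View pics/scene0.png

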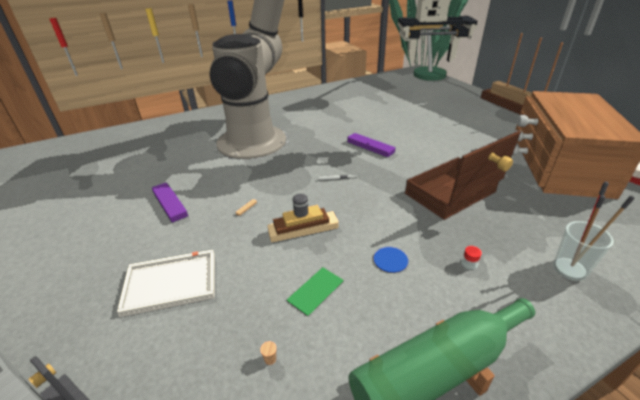

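View pics/top0.png

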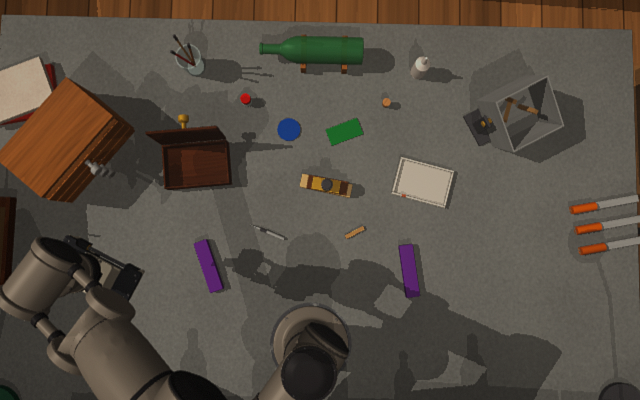

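The scene view shows the stack at (303,215), pad (391,260), strip (316,290), dish (168,282), case (460,185) with knob (500,160). In the top view they are: stack (327,185), pad (289,129), strip (344,131), dish (423,182) and case (196,165), knob (183,121).

Possible mix-ups in the top view:
- **Keel:** purple blanks at (208,265) and (409,270), not meant. The pale oak under the stack at (327,185) is the one.
- **Pad:** red-cap jar at (246,99), wrong colour.
- **Strip:** bottle at (330,50), wrong shape.
- **Cork:** cork stopper at (386,102), wrong shape.

Next is a close crop to check the choice.

```bash
cat > h.py <<'E'
from plant import get_obs, vision
import numpy as np, cv2
def cap(n):
    c=vision.capture(n); c["f"]=200/np.tan(np.radians(c["vfov"]/2)); c["bgr"]=np.ascontiguousarray(c["pixels"][:,:,::-1]); c["hsv"]=cv2.cvtColor(c["bgr"],cv2.COLOR_BGR2HSV); return c
def toplane(c,uv,z):
    uv=np.atleast_2d(np.asarray(uv,float)); d=np.c_[(uv[:,0]-c["cx"])/c["f"],-(uv[:,1]-c["cy"])/c["f"],-np.ones(len(uv))]@c["pose"][:3,:3].T
    o=c["pose"][:3,3]; return o+d*((z-o[2])/d[:,2])[:,None]
def proj(c,P):
    p=(np.atleast_2d(P)-c["pose"][:3,3])@c["pose"][:3,:3]; return np.c_[c["cx"]+c["f"]*p[:,0]/-p[:,2],c["cy"]-c["f"]*p[:,1]/-p[:,2]]
def blob(c,lo,hi,box):
    m=cv2.inRange(c["hsv"],np.array(lo),np.array(hi)); k=np.zeros_like(m); x0,y0,x1,y1=box; k[y0:y1,x0:x1]=m[y0:y1,x0:x1]
    cs,_=cv2.findContours(k,cv2.RETR_EXTERNAL,cv2.CHAIN_APPROX_NONE); return max(cs,key=cv2.contourArea)[:,0,:]
def rect(c,cnt,z):
    P=toplane(c,cnt,z)[:,:2].astype(np.float32); (x,y),(w,h),a=cv2.minAreaRect(P); b=cv2.boxPoints(((x,y),(w,h),a))
    e=max(b[1]-b[0],b[2]-b[1],key=np.linalg.norm); m=cv2.moments(P.reshape(-1,1,2)); 
    return dict(c=(round(x,1),round(y,1)),cm=(round(m["m10"]/m["m00"],1),round(m["m01"]/m["m00"],1)),size=(round(w,1),round(h,1)),yaw=round(float(np.degrees(np.arctan2(e[1],e[0]))%180),1))
E
python3 - <<'E'
from h import *
B={"top":dict(pad=(270,110,310,150),strip=(320,110,370,150),dish=(385,150,460,212)),"scene":dict(pad=(365,240,415,280),strip=(280,260,350,320),dish=(110,240,225,320))}
T={"pad":((100,100,50),(130,255,255),4),"strip":((45,90,40),(80,255,255),4),"dish":((0,0,150),(180,70,255),15)}
cs={}
for n in B:
    c=cs[n]=cap(n)
    for k,(lo,hi,z) in T.items():
        try: print(n,k,rect(c,blob(c,lo,hi,B[n][k]),z))
        except Exception as e: print(n,k,e)
a=cv2.resize(cs["top"]["bgr"][160:210,285:365],None,fx=5,fy=5,interpolation=3)
b=cv2.resize(cs["scene"]["bgr"][185:245,260:350],None,fx=4.44,fy=5,interpolation=3)[:300]
d=cv2.resize(cs["top"]["bgr"][105:200,140:240],None,fx=4,fy=3,interpolation=3)[:285]
e=cv2.resize(cs["scene"]["bgr"][125:220,400:530],None,fx=3.07,fy=3,interpolation=3)[:285]
im=np.zeros((585,800,3),np.uint8); im[:250,:400]=a; im[:300,400:400+b.shape[1]]=b[:, :400]; im[300:585,:400]=d; im[300:585,400:400+e.shape[1]]=e
cv2.imwrite("pics/crop1.png",im)
E
```

```text
top pad {'c': (622.0, 78.3), 'cm': (621.8, 78.7), 'size': (65.1, 64.9), 'yaw': 46.7}
top strip {'c': (618.4, -85.2), 'cm': (618.5, -85.1), 'size': (52.0, 100.1), 'yaw': 112.3}
top dish {'c': (473.0, -314.9), 'cm': (472.4, -320.1), 'size': (157.9, 110.2), 'yaw': 76.0}
scene pad {'c': (620.4, 76.3), 'cm': (620.7, 76.2), 'size': (64.2, 67.0), 'yaw': 142.1}
scene strip {'c': (618.3, -86.6), 'cm': (618.1, -86.6), 'size': (50.8, 99.1), 'yaw': 112.3}
scene dish {'c': (457.8, -329.1), 'cm': (455.9, -314.8), 'size': (283.5, 190.5), 'yaw': 61.7}
```

View pics/crop1.png

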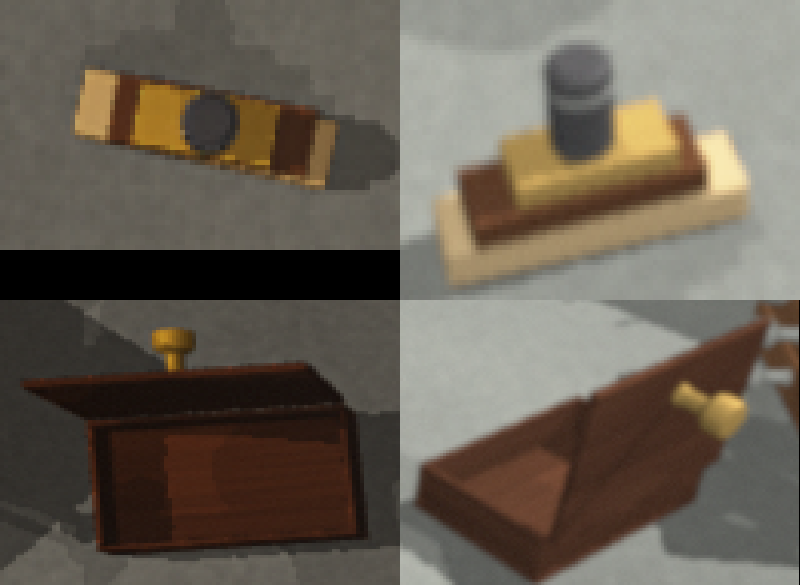

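The crop confirms the stack: steel weight on brass, dark cork and pale oak. The case is open and its knob faces away from the robot. In the top view the case rim corners are about (165,188), (231,184), (227,141) and (162,146).

Run:
```python
from h import *
t=cap("top"); s=cap("scene")
print("weight top", rect(t,blob(t,(0,0,20),(180,90,110),(318,175,336,194)),89))
print("bar top", rect(t,blob(t,(18,120,80),(32,255,255),(300,170,355,200)),46))
al=cv2.inRange(t["hsv"],np.array((3,85,30)),np.array((32,255,255)))
print("all top", rect(t,blob(t,(3,85,30),(32,255,255),(295,170,358,202)),20))
print("keel corners",toplane(t,[(285+u/5-.5,160+v/5-.5) for u,v in [(86,69),(75,133),(335,122),(325,187)]],20)[:,:2].round(1))
# scene weight top: crop (579,58)
S=lambda u,v:(260+(u-400)/4.44-.5,185+v/5-.5)
print("scene weight top",toplane(s,[S(579,57)],89).round(1),"bar corners",toplane(s,[S(503,140),S(660,99),S(681,137),S(520,185)],46)[:,:2].round(1))
print("scene keel",toplane(s,[S(737,132),S(748,186),S(447,253)],20)[:,:2].round(1))
C=lambda u,v:(140+u/4-.5,105+(v-300)/3-.5)
p=toplane(t,[C(100,549),C(363,537),C(348,408),C(90,422)],42)[:,:2]; print("case rim",p.round(1),p.mean(0).round(1),[np.linalg.norm(p[i]-p[i-1]).round(1) for i in range(4)])
for i,j in((0,1),(3,2)): d=p[i]-p[j]; print(np.degrees(np.arctan2(d[1],d[0])).round(1))
E=lambda u,v:(400+(u-400)/3.07-.5,125+(v-300)/3-.5)
print("scene rim/near corners",toplane(s,[E(420,465),E(537,545)],42)[:,:2].round(1))
# two-view knob end and lid free corners
def ray(c,uv):
    P=toplane(c,[uv],0)[0]; o=c["pose"][:3,3]; return o,(P-o)/np.linalg.norm(P-o)
def tri(a,b):
    (o1,d1),(o2,d2)=ray(t,a),ray(s,b); x=np.linalg.lstsq(np.c_[d1,-d2],o2-o1,rcond=None)[0]; q,r=o1+x[0]*d1,o2+x[1]*d2; return ((q+r)/2).round(1),np.linalg.norm(q-r).round(1)
print("knob head",tri(C(174,341),E(728,414)),"lid left corner",tri(C(24,384),E(768,320)))
print("lid right far",tri(C(306,364),E(588,398)))
```

```text
weight top {'c': (457.5, -35.2), 'cm': (459.6, -37.0), 'size': (41.3, 46.7), 'yaw': 91.2}
bar top {'c': (458.5, -11.9), 'cm': (459.3, -8.9), 'size': (37.0, 34.0), 'yaw': 1.1}
all top {'c': (458.5, -34.1), 'cm': (456.9, -34.8), 'size': (150.4, 45.3), 'yaw': 78.8}
keel corners [[ 489.6   35.8]
 [ 452.3   41.3]
 [ 461.9 -108.6]
 [ 424.1 -103.5]]
scene weight top [[452.2 -36.1  89. ]] bar corners [[434.  -70.3]
 [445.1   8. ]
 [473.3   4.8]
 [465.1 -74.6]]
scene keel [[ 454.9   45.5]
 [ 489.8   32.1]
 [ 459.4 -111.3]]
case rim [[438.3 422.5]
 [453.6 237. ]
 [576.7 252. ]
 [559.3 435.1]] [507.  336.7] [np.float64(121.6), np.float64(186.2), np.float64(124.0), np.float64(184.0)]
94.7
95.4
scene rim/near corners [[455.9 236.9]
 [577.7 243.9]]
knob head (array([616. , 350.5, 139.5]), np.float64(0.5)) lid left corner (array([568.5, 436.7, 167.6]), np.float64(3.4))
lid right far (array([588.6, 253.1, 166.8]), np.float64(8.5))
```

```bash
cat > go.py <<'E'
# usage: go.py x y z yawdeg [tiltdeg about closing-normal]  -> dp (m), rotvec in tool axes
import sys
from h import *
from scipy.spatial.transform import Rotation as R
x,y,z,yaw=map(float,sys.argv[1:5]); tilt=float(sys.argv[5]) if len(sys.argv)>5 else 0
o=get_obs(); R0=R.from_euler("xyz",o["tcp_rot"])
R1=R.from_euler("z",yaw,degrees=True)*R.from_euler("x",180,degrees=True)*R.from_euler("x",tilt,degrees=True)
print("t",o["time"],"at",o["tool_pos"].round(1),"F",o["contact_force"].round(1),"w",round(o["grip_width"],1),"ff",round(o["finger_force"],1))
print("dp",(R0.inv().apply(np.array([x,y,z])-o["tool_pos"])/1000).round(4).tolist(),"rot",(R0.inv()*R1).as_rotvec().round(3).tolist())
E
python3 go.py 456 -35 200 79; grep -c . go.py
```

```text
t 0.3 at [228.7 472.5 226.5] F [-0.1 -0.3  0.6] w 92.0 ff 0.0
dp [-0.4257, -0.3577, 0.0267] rot [-0.0, 0.0, 1.312]
9
```

```bash
python3 -m pendant '{"dp":[[-0.05,-0.04,0],[-0.1,-0.085,0],[-0.15,-0.125,0.003],[-0.2,-0.17,0.006],[-0.25,-0.21,0.01],[-0.3,-0.25,0.015],[-0.35,-0.29,0.02],[-0.4,-0.335,0.025]],"rotation":[[0,0,0.16],[0,0,0.32],[0,0,0.48],[0,0,0.64],[0,0,0.8],[0,0,0.96],[0,0,1.12],[0,0,1.25]]}' 0.0918; python3 go.py 456 -35 150 79
```

```text
time: 1.3
tool_pos: [434.7, 15.6, 203.5]
tcp_rot: [3.141, -0.0, 1.436]
contact_force: [0.6, 0.4, 0.3]
grip_width: 91.7
finger_force: 0.0
t 1.3 at [434.7  15.6 203.5] F [0.6 0.4 0.3] w 91.7 ff 0.0
dp [-0.0473, 0.0278, 0.0535] rot [0.001, -0.0, 0.057]
```

```bash
python3 -m pendant '{"dp":[[-0.02,0.012,0.02],[-0.04,0.022,0.045],[-0.047,0.028,0.075],[-0.047,0.028,0.1],[-0.047,0.028,0.103],[-0.047,0.028,0.103]],"rotation":[[0,0,0.02],[0,0,0.04],[0,0,0.057],[0,0,0.057],[0,0,0.057],[0,0,0.057]]}'
python3 - <<'E'
from h import *
s=cap("scene"); cv2.imwrite("pics/s1.png",cv2.resize(s["bgr"][130:250,220:380],None,fx=4,fy=4,interpolation=2))
E
python3 go.py 456 -35 50 79
```

```text
time: 2.05
tool_pos: [456.0, -32.5, 101.0]
tcp_rot: [3.141, -0.0, 1.384]
contact_force: [0.1, 0.8, 0.4]
grip_width: 92.3
finger_force: 0.0
t 2.1 at [456.3 -32.6 101.3] F [ 0.4 -0.1  0.3] w 92.0 ff 0.0
dp [-0.0024, 0.0001, 0.0513] rot [0.002, -0.0, 0.005]
```

View pics/s1.png

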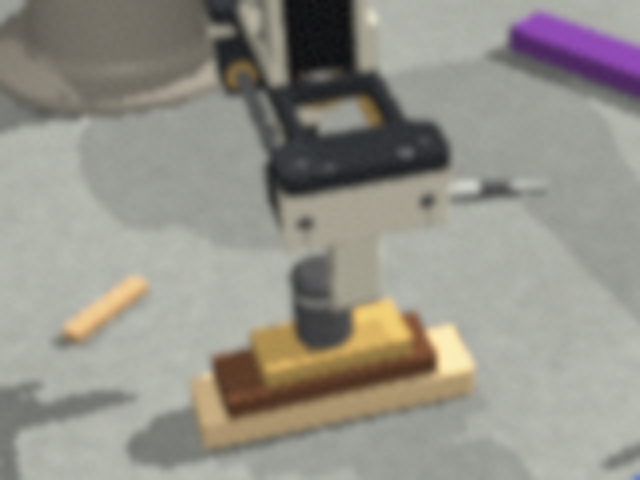

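The picture shows the open gripper over the stack, the near finger at crop (355,270) and the weight at (323,300). I'll check this against the projection of the TCP.

Run:
```python
from h import *
s=cap("scene"); o=get_obs(); y=np.radians(79); ty=np.array([np.sin(y),-np.cos(y),0]); tx=np.array([np.cos(y),np.sin(y),0])
for k in (46,65):
  for w in (-9.5,9.5): print(k,w,((proj(s,o["tool_pos"]+k*ty+w*tx)-[220,130])*4).round(0))
print("weight top/base", ((proj(s,[[456,-35,89],[456,-35,46]])-[220,130])*4).round(0))
print("keel ends",((proj(s,[[456+75*np.cos(y)*k,-35+75*np.sin(y)*k,20] for k in(-1,1)])-[220,130])*4).round(0))
```

```text
46 -9.5 [[331. 303.]]
46 9.5 [[370. 295.]]
65 -9.5 [[341. 327.]]
65 9.5 [[380. 319.]]
weight top/base [[324. 267.]
 [329. 333.]]
keel ends [[193. 399.]
 [464. 343.]]
```

```bash
python3 -m pendant '{"dp":[[-0.003,0,0.015],[-0.003,0,0.03],[-0.003,0,0.045],[-0.003,0,0.051],[-0.003,0,0.051]],"rotation":[[0,0,0],[0,0,0],[0,0,0],[0,0,0],[0,0,0]]}' && python3 -m pendant '{"dp":[[0,0,0],[0,0,0],[0,0,0],[0,0,0],[0,0,0],[0,0,0],[0,0,0],[0,0,0]],"rotation":[[0,0,0],[0,0,0],[0,0,0],[0,0,0],[0,0,0],[0,0,0],[0,0,0],[0,0,0]]}' 0.02
```

```text
time: 2.78
tool_pos: [455.4, -35.5, 49.8]
tcp_rot: [3.141, -0.0, 1.384]
contact_force: [-0.2, 0.1, 0.3]
grip_width: 91.6
finger_force: 0.0
time: 3.78
tool_pos: [454.7, -35.4, 49.3]
tcp_rot: [-3.141, -0.0, 1.384]
contact_force: [-1.5, 0.1, -0.2]
grip_width: 31.2
finger_force: 30.0
```

```bash
python3 -m pendant '{"dp":[[0,0,-0.01],[0,0,-0.025],[0,0,-0.04],[0,0,-0.05],[0,0,-0.05]],"rotation":[[0,0,0],[0,0,0],[0,0,0],[0,0,0],[0,0,0]]}'; python3 go.py 621 77.3 60 79
```

```text
time: 4.4
tool_pos: [455.7, -35.7, 100.2]
tcp_rot: [3.14, 0.0, 1.384]
contact_force: [0.2, -0.3, -1.4]
grip_width: 31.4
finger_force: 30.0
t 4.4 at [455.7 -35.7 100.2] F [ 0.2 -0.3 -1.4] w 31.4 ff 30.0
dp [0.1417, 0.1413, 0.0405] rot [0.002, -0.0, 0.005]
```

```bash
python3 -m pendant '{"dp":[[0.025,0.025,0],[0.06,0.06,0],[0.095,0.095,0],[0.125,0.125,0],[0.14,0.14,0.01],[0.142,0.141,0.03],[0.142,0.141,0.04],[0.142,0.141,0.04]],"rotation":[[0,0,0],[0,0,0],[0,0,0],[0,0,0],[0,0,0],[0,0,0],[0,0,0],[0,0,0]]}'; python3 go.py 621 77.3 9 79
python3 - <<'E'
from h import *
s=cap("scene"); cv2.imwrite("pics/s2.png",np.hstack([cv2.resize(s["bgr"][190:290,340:440],None,fx=4,fy=4,interpolation=2),cv2.resize(s["bgr"][185:285,240:340],None,fx=4,fy=4,interpolation=2)]))
E
```

```text
time: 5.4
tool_pos: [619.1, 77.6, 58.2]
tcp_rot: [-3.139, 0.0, 1.384]
contact_force: [0.4, -0.8, -1.6]
grip_width: 31.6
finger_force: 30.0
t 5.4 at [619.1  77.6  58.2] F [ 0.4 -0.8 -1.6] w 31.6 ff 30.0
dp [0.0001, 0.0021, 0.0492] rot [-0.003, 0.0, 0.005]
```

View pics/s2.png

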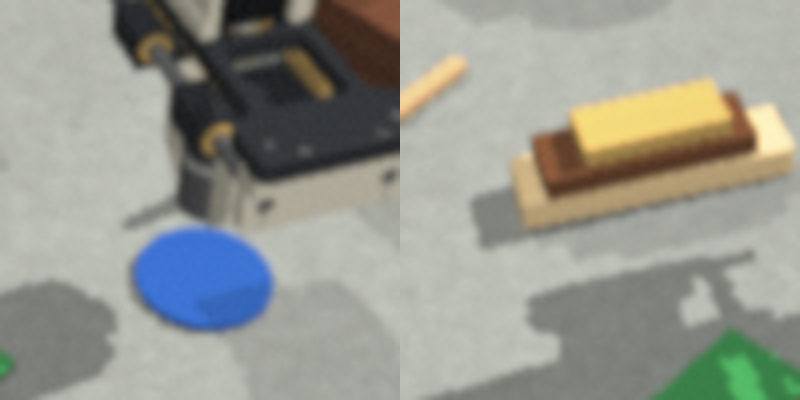

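Run:
```python
from h import *
s=cap("scene"); o=get_obs(); print(o["tool_pos"])
p=o["tool_pos"]
for d in (-4,0,40,66): print(d,((proj(s,p+[0,0,d])-[340,190])*4).round(0))
print("pad",((proj(s,[[621,77.3,4]])-[340,190])*4).round(0))
cv2.imwrite("pics/s3.png",cv2.resize(s["bgr"][110:290,300:500],None,fx=3.3,fy=3.3,interpolation=2))
```

```text
[620.19173095  77.50611703  59.84039892]
-4 [[213. 196.]]
0 [[213. 190.]]
40 [[222. 124.]]
66 [[227.  79.]]
pad [[203. 275.]]
```

View pics/s3.png

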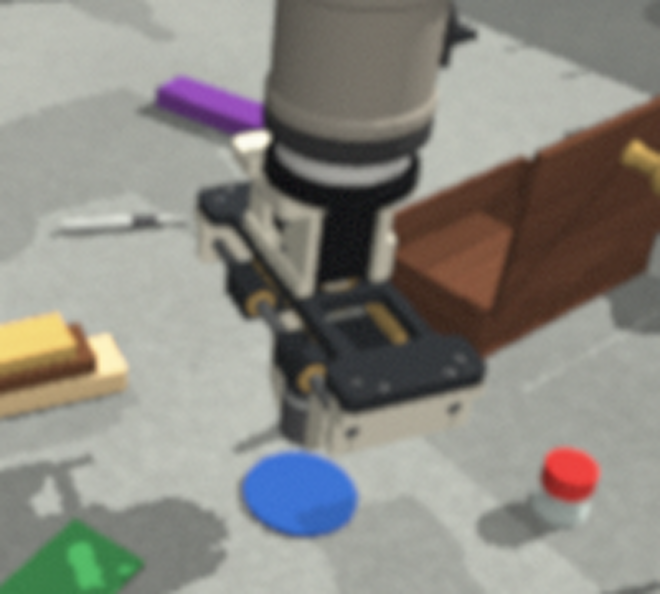

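The weight is held upright at crop (295,420), heading for the pad at (300,493). The predicted and seen pad positions agree.

```bash
python3 -m pendant '{"dp":[[0,0.001,0.01],[0,0.001,0.025],[0,0.001,0.037],[0,0.001,0.045],[0,0.001,0.049],[0,0.001,0.05],[0,0.001,0.0508],[0,0.001,0.0515]],"rotation":[[0,0,0],[0,0,0],[0,0,0],[0,0,0],[0,0,0],[0,0,0],[0,0,0],[0,0,0]]}'; python3 go.py 621 77 8 79;python3 go.py 621 77 8 79
```

```text
time: 6.5
tool_pos: [621.3, 77.6, 8.3]
tcp_rot: [3.141, -0.0, 1.384]
contact_force: [-0.2, 0.9, -3.0]
grip_width: 31.7
finger_force: 30.0
t 6.5 at [621.3  77.6   8.3] F [-0.2  0.9 -3. ] w 31.7 ff 30.0
dp [-0.0007, -0.0002, 0.0003] rot [0.001, -0.0, 0.005]
t 6.5 at [621.3  77.6   8.3] F [-0.2  0.9 -3. ] w 31.7 ff 30.0
dp [-0.0007, -0.0002, 0.0003] rot [0.001, -0.0, 0.005]
```

```bash
python3 -m pendant '{"dp":[[0,0,0.0004],[0,0,0.0008],[0,0,0.0008]],"rotation":[[0,0,0],[0,0,0],[0,0,0]]}' | grep -E 'pos|contact'; python3 -m pendant '{"dp":[[0,0,0.0004],[0,0,0.0008],[0,0,0.0008]],"rotation":[[0,0,0],[0,0,0],[0,0,0]]}'| grep -E 'pos|contact'
```

```text
tool_pos: [621.1, 77.6, 7.3]
contact_force: [-0.2, -0.8, -0.5]
tool_pos: [621.1, 77.6, 7.3]
contact_force: [-2.9, -0.2, 6.2]
```

Touched down. Now release and retreat.

```bash
python3 -m pendant '{"dp":[[0,0,0],[0,0,0],[0,0,0],[0,0,0],[0,0,0],[0,0,0]],"rotation":[[0,0,0],[0,0,0],[0,0,0],[0,0,0],[0,0,0],[0,0,0]]}' 0.07;  python3 -m pendant '{"dp":[[0,0,-0.015],[0,0,-0.04],[0,0,-0.07],[0,0,-0.1],[0,0,-0.1]],"rotation":[[0,0,0],[0,0,0],[0,0,0],[0,0,0],[0,0,0]]}'; python3 go.py 456 -35 100 79
```

```text
time: 8.0
tool_pos: [621.0, 77.6, 6.3]
tcp_rot: [-3.142, -0.0, 1.384]
contact_force: [0.6, 0.2, -0.4]
grip_width: 69.7
finger_force: 0.0
time: 8.62
tool_pos: [622.9, 77.7, 110.1]
tcp_rot: [3.135, -0.001, 1.384]
contact_force: [0.1, 0.0, -0.5]
grip_width: 70.0
finger_force: 0.0
t 8.625 at [622.9  77.7 110.1] F [ 0.1  0.  -0.5] w 70.0 ff 0.0
dp [-0.1417, -0.1431, 0.009] rot [0.007, -0.001, 0.005]
```

Run:
```python
from h import *
t=cap("top"); s=cap("scene")
b=(18,110,60); h2=(32,255,255)
print("top bar",rect(t,blob(t,b,h2,(305,170,348,200)),46))
c=blob(s,(20,125,150),(30,255,255),(270,195,345,245)); print("scene bar?",cv2.minAreaRect(c))
im=np.hstack([cv2.resize(t["bgr"][160:210,290:365],(400,267),interpolation=2),cv2.resize(s["bgr"][190:250,260:350],(400,267),interpolation=2)])
k=cv2.resize(s["bgr"][200:290,340:475],(400,267),interpolation=2); k2=cv2.resize(t["bgr"][110:160,265:340],(400,267),interpolation=2)
cv2.imwrite("pics/b1.png",np.vstack([im,np.hstack([k2,k])]))
```

```text
top bar {'c': (455.7, -33.6), 'cm': (455.8, -33.6), 'size': (78.7, 36.9), 'yaw': 81.2}
scene bar? ((302.3454895019531, 214.9971923828125), (11.39288330078125, 37.25172805786133), 77.00537872314453)
```

View pics/b1.png

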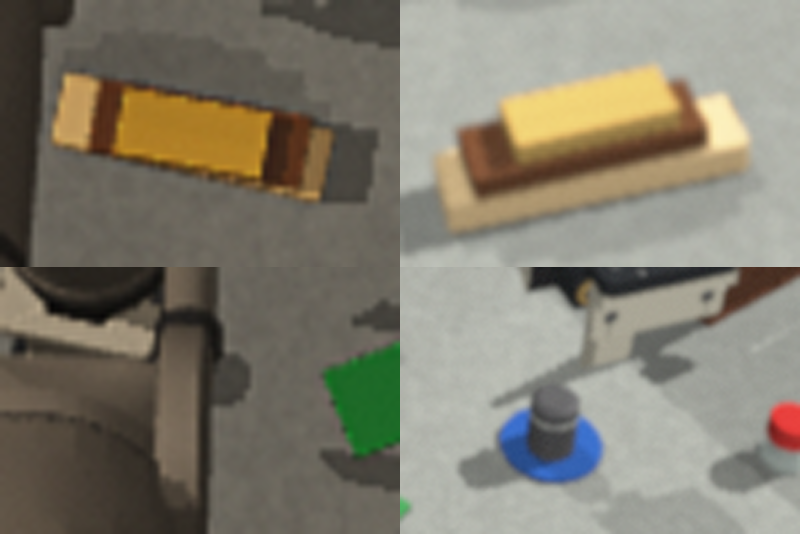

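The weight stands upright in the middle of the pad at (552,435). The bar centre is about (456,-33.6), yaw 81°.

```bash
python3 -m pendant '{"dp":[[-0.025,-0.025,0],[-0.06,-0.06,0],[-0.095,-0.095,0],[-0.125,-0.125,0],[-0.14,-0.14,0.005],[-0.142,-0.143,0.009],[-0.142,-0.143,0.009]],"rotation":[[0,0,0],[0,0,-0.01],[0,0,-0.02],[0,0,-0.03],[0,0,-0.03],[0,0,-0.03],[0,0,-0.03]]}' 0.06; python3 go.py 456 -33.6 36 81
```

```text
time: 9.6
tool_pos: [454.2, -35.1, 96.7]
tcp_rot: [-3.141, -0.0, 1.413]
contact_force: [0.2, -0.1, 0.2]
grip_width: 59.8
finger_force: 0.0
t 9.6 at [454.2 -35.1  96.7] F [ 0.2 -0.1  0.2] w 59.8 ff 0.0
dp [0.0017, 0.0016, 0.0607] rot [-0.001, -0.0, -0.0]
```

```bash
python3 -m pendant '{"dp":[[0.001,0.001,0.015],[0.001,0.001,0.03],[0.001,0.001,0.043],[0.001,0.001,0.05],[0.001,0.001,0.05],[0.001,0.001,0.05]],"rotation":[[0,0,0],[0,0,0],[0,0,0],[0,0,0],[0,0,0],[0,0,0]]}'; python3 go.py 456 -33.6 35.5 81
```

```text
time: 10.35
tool_pos: [455.7, -34.5, 47.6]
tcp_rot: [3.141, -0.0, 1.414]
contact_force: [0.4, 0.2, -0.1]
grip_width: 59.8
finger_force: 0.0
t 10.35 at [455.7 -34.5  47.6] F [ 0.4  0.2 -0.1] w 59.8 ff 0.0
dp [0.001, 0.0002, 0.0121] rot [0.001, -0.0, 0.0]
```

```bash
python3 -m pendant '{"dp":[[0.001,0,0.006],[0.001,0,0.011],[0.001,0,0.012],[0.001,0,0.012]],"rotation":[[0,0,0],[0,0,0],[0,0,0],[0,0,0]]}'; python3 -m pendant '{"dp":[[0,0,0],[0,0,0],[0,0,0],[0,0,0],[0,0,0],[0,0,0]],"rotation":[[0,0,0],[0,0,0],[0,0,0],[0,0,0],[0,0,0],[0,0,0]]}' 0.025; python3 -m pendant '{"dp":[[0,0,-0.005],[0,0,-0.015],[0,0,-0.03],[0,0,-0.045],[0,0,-0.05],[0,0,-0.05]],"rotation":[[0,0,0],[0,0,0],[0,0,0],[0,0,0],[0,0,0],[0,0,0]]}'; python3 go.py 618.3 -86 60 112.3;  python3 go.py 618.3 -86 60 112.3
```

```text
time: 10.85
tool_pos: [455.4, -33.5, 35.2]
tcp_rot: [-3.141, -0.0, 1.414]
contact_force: [0.6, 0.4, 0.2]
grip_width: 59.5
finger_force: 0.0
time: 11.6
tool_pos: [455.1, -33.4, 35.3]
tcp_rot: [-3.141, -0.0, 1.414]
contact_force: [-2.6, 0.3, 2.8]
grip_width: 35.8
finger_force: 30.0
time: 12.35
tool_pos: [455.6, -33.5, 85.6]
tcp_rot: [3.141, -0.0, 1.414]
contact_force: [0.2, 0.0, -2.4]
grip_width: 35.4
finger_force: 30.0
t 12.35 at [455.6 -33.5  85.6] F [ 0.2  0.  -2.4] w 35.4 ff 30.0
dp [-0.0264, 0.1688, 0.0258] rot [0.001, 0.0, -0.546]
t 12.35 at [455.6 -33.5  85.6] F [ 0.2  0.  -2.4] w 35.4 ff 30.0
dp [-0.0264, 0.1688, 0.0258] rot [0.001, 0.0, -0.546]
```

```bash
python3 -m pendant '{"dp":[[-0.003,0.02,0],[-0.008,0.05,0],[-0.014,0.085,0],[-0.02,0.12,0],[-0.025,0.15,0.005],[-0.0265,0.167,0.015],[-0.0265,0.169,0.026],[-0.0265,0.169,0.026]],"rotation":[[0,0,-0.07],[0,0,-0.15],[0,0,-0.25],[0,0,-0.35],[0,0,-0.45],[0,0,-0.53],[0,0,-0.546],[0,0,-0.546]]}'; python3 go.py 618.3 -86 6 112.3
python3 - <<'E'
from h import *
s=cap("scene"); print(get_obs()["tool_pos"]);cv2.imwrite("pics/s4.png",cv2.resize(s["bgr"][185:325,250:400],None,fx=4,fy=4,interpolation=2))
E
```

```text
time: 13.35
tool_pos: [616.4, -85.6, 57.3]
tcp_rot: [-3.138, -0.003, 1.959]
contact_force: [0.4, -0.1, -2.8]
grip_width: 35.5
finger_force: 30.0
t 13.35 at [616.4 -85.6  57.3] F [ 0.4 -0.1 -2.8] w 35.5 ff 30.0
dp [-0.0012, 0.0018, 0.0513] rot [-0.003, -0.003, -0.001]
[616.87870828 -85.66454606  58.3184159 ]
```

View pics/s4.png

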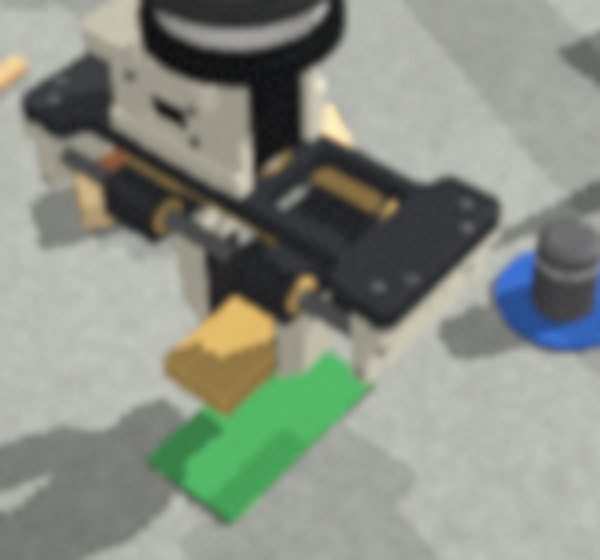

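The bar is held level over the strip, parallel to it (bar at (225,350), strip at (260,440)). The weight is undisturbed.

```bash
python3 -m pendant '{"dp":[[0,0,0.012],[0,0,0.026],[0,0,0.038],[0,0,0.046],[0,0,0.05],[0,0,0.0515],[0,0,0.0525],[0,0,0.0525]],"rotation":[[0,0,0],[0,0,0],[0,0,0],[0,0,0],[0,0,0],[0,0,0],[0,0,0],[0,0,0]]}';  python3 go.py 618.3 -86 6 112.3
```

```text
time: 14.4
tool_pos: [618.4, -86.2, 7.1]
tcp_rot: [3.141, 0.0, 1.96]
contact_force: [-0.7, 0.3, -3.1]
grip_width: 35.8
finger_force: 30.0
t 14.4 at [618.4 -86.2   7.1] F [-0.7  0.3 -3.1] w 35.8 ff 30.0
dp [0.0002, -0.0, 0.0011] rot [0.0, 0.0, -0.0]
```

```bash
python3 -m pendant '{"dp":[[0,0,0.0005],[0,0,0.001],[0,0,0.001]],"rotation":[[0,0,0],[0,0,0],[0,0,0]]}' | grep -E 'pos|contact'; python3 -m pendant '{"dp":[[0,0,0.0004],[0,0,0.0008],[0,0,0.0008]],"rotation":[[0,0,0],[0,0,0],[0,0,0]]}'| grep -E 'pos|contact'
```

```text
tool_pos: [618.2, -86.1, 5.8]
contact_force: [-0.3, 0.4, -3.7]
tool_pos: [618.3, -86.1, 5.3]
contact_force: [-2.3, 0.7, 1.1]
```

```bash
python3 -m pendant '{"dp":[[0,0,0],[0,0,0],[0,0,0],[0,0,0],[0,0,0],[0,0,0]],"rotation":[[0,0,0],[0,0,0],[0,0,0],[0,0,0],[0,0,0],[0,0,0]]}' 0.06;  python3 -m pendant '{"dp":[[0,0,-0.015],[0,0,-0.04],[0,0,-0.07],[0,0,-0.1],[0,0,-0.1],[0,0,-0.1]],"rotation":[[0,0,0],[0,0,0],[0,0,0],[0,0,0],[0,0,0],[0,0,0]]}'
python3 - <<'E'
from h import *
t=cap("top"); s=cap("scene")
b=(18,110,60); h2=(32,255,255)
c=blob(t,(4,100,25),(14,255,140),(297,170,360,200)); print("cork",rect(t,c,34))
im=np.hstack([cv2.resize(t["bgr"][160:210,290:365],(400,267),interpolation=2),cv2.resize(s["bgr"][190:250,260:350],(400,267),interpolation=2)])
k=cv2.resize(s["bgr"][230:320,265:400],(400,267),interpolation=2); k2=cv2.resize(s["bgr"][120:220,400:550],(400,267),interpolation=2)
cv2.imwrite("pics/b2.png",np.vstack([im,np.hstack([k2,k])]))
E
python3 go.py 456 -34 90 80
```

```text
time: 15.9
tool_pos: [618.2, -86.1, 5.0]
tcp_rot: [3.142, -0.0, 1.96]
contact_force: [-0.1, 0.3, 1.2]
grip_width: 59.9
finger_force: 0.0
time: 16.65
tool_pos: [617.8, -86.0, 104.9]
tcp_rot: [-3.141, -0.0, 1.96]
contact_force: [0.4, 0.1, -1.0]
grip_width: 60.0
finger_force: 0.0
t 16.75 at [617.5 -85.9 103.9] F [ 0.9  0.7 -0.5] w 60.4 ff 0.0
dp [0.1093, -0.1297, 0.0143] rot [-0.002, -0.001, 0.564]Traceback (most recent call last):
  File "<stdin>", line 4, in <module>
  File "h.py", line 12, in blob
    cs,_=cv2.findContours(k,cv2.RETR_EXTERNAL,cv2.CHAIN_APPROX_NONE); return max(cs,key=cv2.contourArea)[:,0,:]
                                                                             ~~~^^^^^^^^^^^^^^^^^^^^^^^^
ValueError: max() iterable argument is empty
```

Run:
```python
from h import *
s=cap("scene")
c=blob(s,(0,80,20),(14,255,130),(270,190,345,245)); print("cork",rect(s,c,34))
c2=blob(s,(15,40,120),(30,160,255),(255,190,350,250)); print("keel",rect(s,c2,20))
im=cv2.resize(s["bgr"][190:250,260:350],(800,534),interpolation=2)
k=cv2.resize(s["bgr"][230:320,265:400],(350,233),interpolation=2); im[301:,450:]=k
cv2.imwrite("pics/b2.png",im)
```

```text
cork {'c': (473.4, -24.1), 'cm': (479.8, -22.0), 'size': (36.2, 21.4), 'yaw': 24.9}
keel {'c': (455.4, -93.4), 'cm': (461.6, -99.6), 'size': (39.8, 60.6), 'yaw': 169.2}
```

View pics/b2.png

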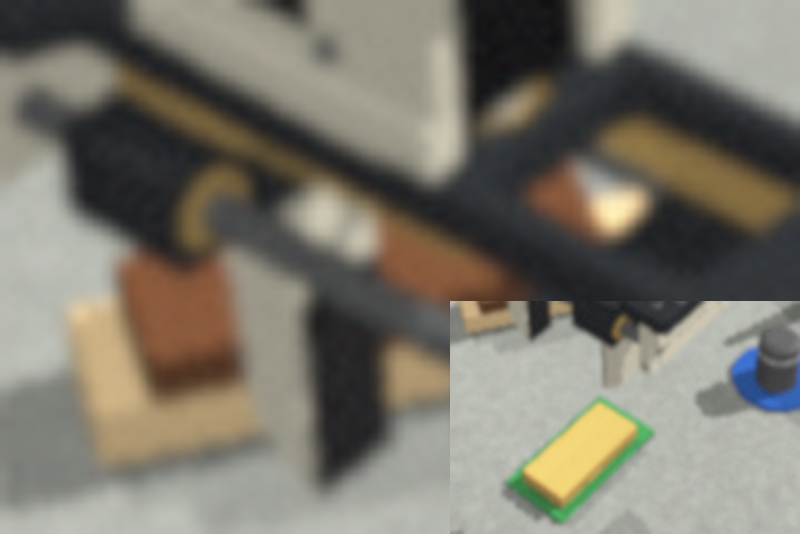

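The bar lies on the strip, centred and aligned, with the weight still standing. Now the cork.

```bash
python3 -m pendant '{"dp":[[0.015,-0.02,0],[0.035,-0.045,0],[0.06,-0.075,0],[0.085,-0.1,0],[0.102,-0.12,0.005],[0.109,-0.13,0.01],[0.109,-0.13,0.012],[0.109,-0.13,0.012]],"rotation":[[0,0,0.08],[0,0,0.17],[0,0,0.28],[0,0,0.38],[0,0,0.48],[0,0,0.55],[0,0,0.564],[0,0,0.564]]}';  python3 -m pendant '{"dp":[[0,0,0.015],[0,0,0.03],[0,0,0.045],[0,0,0.052],[0,0,0.053],[0,0,0.053]],"rotation":[[0,0,0],[0,0,0],[0,0,0],[0,0,0],[0,0,0],[0,0,0]]}'; python3 go.py 456 -35 21.5 80
```

```text
time: 17.8
tool_pos: [457.2, -34.8, 92.8]
tcp_rot: [3.141, -0.0, 1.397]
contact_force: [0.9, 0.6, -0.4]
grip_width: 60.2
finger_force: 0.0
time: 18.55
tool_pos: [457.0, -34.7, 40.3]
tcp_rot: [3.141, -0.0, 1.396]
contact_force: [-0.2, -0.6, -0.2]
grip_width: 60.0
finger_force: 0.0
t 18.55 at [457.  -34.7  40.3] F [-0.2 -0.6 -0.2] w 60.0 ff 0.0
dp [-0.0005, -0.0009, 0.0188] rot [0.001, -0.0, -0.0]
```

```bash
python3 -m pendant '{"dp":[[0,-0.001,0.008],[0,-0.001,0.015],[0,-0.001,0.018],[0,-0.001,0.018]],"rotation":[[0,0,0],[0,0,0],[0,0,0],[0,0,0]]}'; python3 -m pendant '{"dp":[[0,0,0],[0,0,0],[0,0,0],[0,0,0],[0,0,0],[0,0,0]],"rotation":[[0,0,0],[0,0,0],[0,0,0],[0,0,0],[0,0,0],[0,0,0]]}' 0.03; python3 -m pendant '{"dp":[[0,0,-0.005],[0,0,-0.015],[0,0,-0.03],[0,0,-0.05],[0,0,-0.06],[0,0,-0.06]],"rotation":[[0,0,0],[0,0,0],[0,0,0],[0,0,0],[0,0,0],[0,0,0]]}'; python3 go.py 472.7 -316 80 76;  python3 - <<'E'
from h import *
s=cap("scene"); cv2.imwrite("pics/s5.png",cv2.resize(s["bgr"][140:270,220:380],None,fx=4,fy=4,interpolation=2))
E
```

```text
time: 19.05
tool_pos: [455.4, -34.3, 21.7]
tcp_rot: [-3.141, -0.0, 1.396]
contact_force: [-0.3, 0.6, 0.1]
grip_width: 59.9
finger_force: 0.0
time: 19.8
tool_pos: [455.7, -34.4, 22.2]
tcp_rot: [3.141, -0.0, 1.396]
contact_force: [-0.0, -0.6, 2.1]
grip_width: 39.5
finger_force: 30.0
time: 20.55
tool_pos: [456.1, -34.5, 82.7]
tcp_rot: [3.14, 0.0, 1.396]
contact_force: [-1.0, 0.3, -0.2]
grip_width: 39.5
finger_force: 30.0
t 20.55 at [456.1 -34.5  82.7] F [-1.   0.3 -0.2] w 39.5 ff 30.0
dp [-0.2743, 0.0654, 0.0029] rot [0.002, -0.0, 0.069]
```

View pics/s5.png

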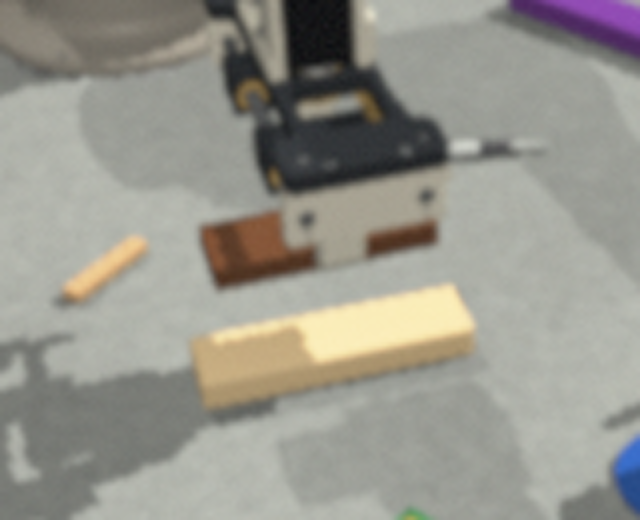

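The cork is lifted level at (320,250) and the keel stays on the bench at (335,345).

```bash
python3 -m pendant '{"dp":[[-0.03,0.007,0],[-0.075,0.018,0],[-0.125,0.03,0],[-0.175,0.042,0],[-0.225,0.054,0],[-0.26,0.062,0],[-0.274,0.0655,0],[-0.274,0.0655,0]],"rotation":[[0,0,0.01],[0,0,0.02],[0,0,0.03],[0,0,0.04],[0,0,0.06],[0,0,0.069],[0,0,0.069],[0,0,0.069]]}'; python3 -m pendant '{"dp":[[0,0,0.01],[0,0,0.025],[0,0,0.035],[0,0,0.04],[0,0,0.04]],"rotation":[[0,0,0],[0,0,0],[0,0,0],[0,0,0],[0,0,0]]}'; python3 go.py 472.7 -316 9 76;  python3 - <<'E'
from h import *
s=cap("scene"); print(get_obs()["tool_pos"]); cv2.imwrite("pics/s6.png",np.hstack([cv2.resize(s["bgr"][200:330,90:240],None,fx=3,fy=3,interpolation=2),cv2.resize(s["bgr"][190:320,255:370],None,fx=3,fy=3,interpolation=2)]))
c2=blob(s,(15,40,100),(30,180,255),(255,190,350,250)); print("keel",rect(s,c2,20))
t=cap("top"); 
try: c2=blob(t,(12,40,60),(32,180,255),(290,165,360,205)); print("keel top",rect(t,c2,20))
except Exception as e: print(e)
E
```

```text
time: 21.6
tool_pos: [472.0, -315.4, 81.2]
tcp_rot: [-3.14, -0.001, 1.326]
contact_force: [0.6, 0.7, 0.4]
grip_width: 39.8
finger_force: 30.0
time: 22.22
tool_pos: [472.3, -315.4, 41.5]
tcp_rot: [-3.141, -0.0, 1.327]
contact_force: [0.4, 0.2, 0.8]
grip_width: 39.4
finger_force: 30.0
t 22.225 at [ 472.3 -315.4   41.5] F [0.4 0.2 0.8] w 39.4 ff 30.0
dp [-0.0005, 0.0006, 0.0325] rot [-0.001, -0.0, 0.0]
[ 472.47810751 -315.5806687    41.95307365]
keel {'c': (465.5, -38.5), 'cm': (465.1, -38.6), 'size': (152.3, 61.4), 'yaw': 78.8}
keel top {'c': (453.4, -56.9), 'cm': (438.2, -70.8), 'size': (101.5, 147.1), 'yaw': 91.2}
```

View pics/s6.png

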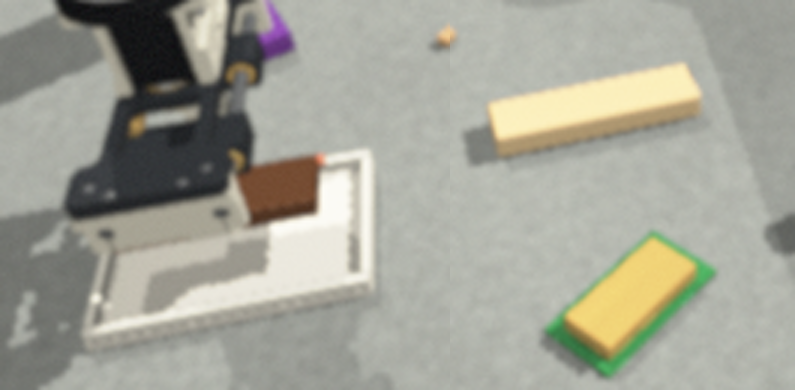

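The cork is level over the dish, cork end at (285,185), within the rim. Lower it and release.

```bash
python3 -m pendant '{"dp":[[0,0,0.01],[0,0,0.02],[0,0,0.028],[0,0,0.032],[0,0,0.033],[0,0,0.0335],[0,0,0.0335]],"rotation":[[0,0,0],[0,0,0],[0,0,0],[0,0,0],[0,0,0],[0,0,0],[0,0,0]]}';  python3 go.py 472.7 -316 8 76
```

```text
time: 23.2
tool_pos: [472.5, -315.7, 8.7]
tcp_rot: [3.141, 0.0, 1.327]
contact_force: [-0.2, -1.3, -1.1]
grip_width: 39.4
finger_force: 30.0
t 23.2 at [ 472.5 -315.7    8.7] F [-0.2 -1.3 -1.1] w 39.4 ff 30.0
dp [-0.0002, 0.0002, 0.0007] rot [0.0, 0.0, 0.0]
```

```bash
python3 -m pendant '{"dp":[[0,0,0.0005],[0,0,0.0005],[0,0,0.0005],[0,0,0.0005],[0,0,0.0005],[0,0,0.0005]],"rotation":[[0,0,0],[0,0,0],[0,0,0],[0,0,0],[0,0,0],[0,0,0]]}' 0.052;  python3 -m pendant '{"dp":[[0,0,-0.015],[0,0,-0.04],[0,0,-0.07],[0,0,-0.1],[0,0,-0.12],[0,0,-0.12]],"rotation":[[0,0,0],[0,0,0],[0,0,0],[0,0,0],[0,0,0],[0,0,0]]}';  python3 - <<'E'
from h import *
s=cap("scene"); cv2.imwrite("pics/s7.png",np.hstack([cv2.resize(s["bgr"][200:330,90:240],None,fx=3,fy=3,interpolation=2),cv2.resize(s["bgr"][100:230,395:535],None,fx=2.5,fy=3,interpolation=2)]))
E
python3 go.py 546 330 240 180
```

```text
time: 23.95
tool_pos: [472.4, -315.6, 8.0]
tcp_rot: [3.142, -0.0, 1.327]
contact_force: [0.1, -0.1, -0.1]
grip_width: 51.9
finger_force: 0.0
time: 24.7
tool_pos: [473.3, -316.3, 130.5]
tcp_rot: [3.137, 0.002, 1.327]
contact_force: [-0.6, -0.2, -0.5]
grip_width: 51.5
finger_force: 0.0
t 24.75 at [ 472.6 -315.8  128.9] F [ 0.1  0.6 -0.1] w 51.7 ff 0.0
dp [0.6443, -0.0846, -0.1117] rot [0.0, 0.002, -1.815]
```

View pics/s7.png

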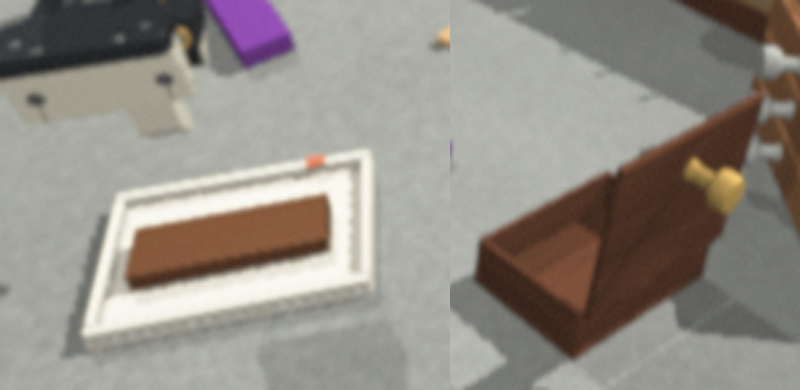

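The cork lies flat in the dish at (230,240), and the case lid stands upright. I'll push the lid further open with closed fingers so the gripper body clears it when the keel goes in.

```bash
python3 go.py 530 340 150 95; python3 -m pendant '{"dp":[[0.03,0,-0.005],[0.08,-0.01,-0.01],[0.14,-0.02,-0.02],[0.2,-0.03,-0.02],[0.26,-0.035,-0.02],[0.32,-0.042,-0.02],[0.37,-0.048,-0.02],[0.42,-0.055,-0.02]],"rotation":[[0,0,-0.03],[0,0,-0.06],[0,0,-0.1],[0,0,-0.14],[0,0,-0.18],[0,0,-0.22],[0,0,-0.26],[0,0,-0.3]]}' 0; python3 go.py 530 340 145 95
```

```text
t 24.75 at [ 472.6 -315.8  128.9] F [ 0.1  0.6 -0.1] w 51.7 ff 0.0
dp [0.6502, -0.1027, -0.0218] rot [0.002, 0.001, -0.331]
time: 25.75
tool_pos: [519.9, 107.0, 147.0]
tcp_rot: [-3.14, 0.0, 1.628]
contact_force: [0.4, -0.2, 0.2]
grip_width: 0.6
finger_force: 0.0
t 25.75 at [519.9 107.  147. ] F [ 0.4 -0.2  0.2] w 0.6 ff 0.0
dp [0.232, 0.0235, 0.0019] rot [-0.002, -0.0, -0.03]
```

```bash
python3 -m pendant '{"dp":[[0.04,0.004,0],[0.09,0.009,0],[0.14,0.014,0],[0.19,0.019,0],[0.22,0.023,0],[0.232,0.0235,0],[0.232,0.0235,0]],"rotation":[[0,0,-0.01],[0,0,-0.02],[0,0,-0.03],[0,0,-0.03],[0,0,-0.03],[0,0,-0.03],[0,0,-0.03]]}'; python3 -m pendant '{"dp":[[0,0.01,0],[0,0.02,0],[0,0.026,0],[0,0.032,0],[0,0.036,0],[0,0.04,0],[0,0.044,0],[0,0.046,0]],"rotation":[[0,0,0],[0,0,0],[0,0,0],[0,0,0],[0,0,0],[0,0,0],[0,0,0],[0,0,0]]}'; python3 go.py 530 340 145 95
```

```text
time: 26.62
tool_pos: [530.5, 338.0, 147.1]
tcp_rot: [-3.14, 0.001, 1.658]
contact_force: [-0.3, 0.0, 0.5]
grip_width: 0.2
finger_force: 0.0
time: 27.62
tool_pos: [577.0, 342.3, 148.0]
tcp_rot: [3.141, -0.0, 1.657]
contact_force: [-1.9, 0.3, -0.6]
grip_width: 0.5
finger_force: 0.5
t 27.625 at [577.  342.3 148. ] F [-1.9  0.3 -0.6] w 0.5 ff 0.5
dp [0.0018, -0.047, 0.003] rot [0.0, -0.0, -0.001]
```

```bash
python3 -m pendant '{"dp":[[0,-0.015,0],[0,-0.035,0],[0,-0.046,-0.005],[0,-0.046,-0.005]],"rotation":[[0,0,0],[0,0,0],[0,0,0],[0,0,0]]}'
python3 - <<'E'
from h import *
t=cap("top"); h=t["hsv"]
print(h[178:192:3,318], h[170,340])
for lo in ((10,60,90),(10,60,70)):
  print("keel",rect(t,blob(t,lo,(30,255,255),(290,165,365,205)),20))
E
python3 go.py 456.5 -34 100 79.5
```

```text
time: 28.12
tool_pos: [531.2, 338.6, 154.2]
tcp_rot: [3.14, -0.001, 1.657]
contact_force: [0.4, 0.0, 0.6]
grip_width: 0.5
finger_force: 0.0
[[ 18 137 130]
 [ 17 132 129]
 [ 17 133 128]
 [ 18 132 181]
 [ 17 140 148]] [23 33 70]
keel {'c': (455.7, -34.2), 'cm': (455.9, -34.5), 'size': (148.7, 40.9), 'yaw': 78.6}
keel {'c': (456.2, -33.7), 'cm': (456.3, -33.9), 'size': (151.1, 42.5), 'yaw': 78.8}
t 28.175 at [531.6 338.5 153.9] F [-0.1 -0.7  0.4] w 0.3 ff 0.0
dp [-0.3646, -0.107, 0.0535] rot [0.002, -0.001, 0.269]
```

```bash
python3 -m pendant '{"dp":[[-0.03,-0.009,0],[-0.08,-0.023,0],[-0.135,-0.04,0],[-0.19,-0.056,0.01],[-0.245,-0.072,0.02],[-0.3,-0.088,0.035],[-0.345,-0.101,0.05],[-0.3646,-0.107,0.06]],"rotation":[[0,0,0.03],[0,0,0.07],[0,0,0.11],[0,0,0.15],[0,0,0.19],[0,0,0.23],[0,0,0.27],[0,0,0.283]]}' 0.065; python3 -m pendant '{"dp":[[0,0,0.01],[0,0,0.03],[0,0,0.045],[0,0,0.055],[0,0,0.055]],"rotation":[[0,0,0],[0,0,0],[0,0,0],[0,0,0],[0,0,0]]}';python3 go.py 456 -34 8 78.7
```

```text
time: 29.18
tool_pos: [455.9, -36.9, 92.7]
tcp_rot: [3.141, 0.0, 1.37]
contact_force: [0.2, 0.7, 0.5]
grip_width: 64.4
finger_force: 0.0
time: 29.8
tool_pos: [455.7, -33.7, 37.5]
tcp_rot: [-3.141, -0.0, 1.375]
contact_force: [-0.5, -0.6, 0.7]
grip_width: 65.1
finger_force: 0.0
t 29.8 at [455.7 -33.7  37.5] F [-0.5 -0.6  0.7] w 65.1 ff 0.0
dp [-0.0003, 0.0004, 0.0295] rot [-0.001, -0.0, 0.001]
```

```bash
python3 -m pendant '{"dp":[[0,0,0.01],[0,0,0.022],[0,0,0.0295],[0,0,0.0295]],"rotation":[[0,0,0],[0,0,0],[0,0,0],[0,0,0]]}'; python3 -m pendant '{"dp":[[0,0,0],[0,0,0],[0,0,0],[0,0,0],[0,0,0],[0,0,0]],"rotation":[[0,0,0],[0,0,0],[0,0,0],[0,0,0],[0,0,0],[0,0,0]]}' 0.03;  python3 -m pendant '{"dp":[[0,0,-0.01],[0,0,-0.03],[0,0,-0.06],[0,0,-0.09],[0,0,-0.11],[0,0,-0.11]],"rotation":[[0,0,0],[0,0,0],[0,0,0],[0,0,0],[0,0,0],[0,0,0]]}'; python3 go.py 490 337 115 95; python3 go.py 490 337 115 95 -16
```

```text
time: 30.3
tool_pos: [455.2, -34.2, 7.8]
tcp_rot: [-3.14, -0.0, 1.374]
contact_force: [-0.3, -0.5, 0.2]
grip_width: 65.0
finger_force: 0.0
time: 31.05
tool_pos: [455.7, -34.3, 8.7]
tcp_rot: [3.141, -0.0, 1.374]
contact_force: [-0.8, 0.6, 5.0]
grip_width: 39.7
finger_force: 30.0
time: 31.8
tool_pos: [456.6, -34.4, 120.0]
tcp_rot: [3.138, 0.0, 1.374]
contact_force: [-0.5, 1.1, -0.6]
grip_width: 39.6
finger_force: 30.0
t 31.8 at [456.6 -34.4 120. ] F [-0.5  1.1 -0.6] w 39.6 ff 30.0
dp [0.3708, -0.04, 0.0048] rot [0.004, 0.001, -0.284]
t 31.8 at [456.6 -34.4 120. ] F [-0.5  1.1 -0.6] w 39.6 ff 30.0
dp [0.3708, -0.04, 0.0048] rot [-0.274, 0.04, -0.282]
```

```bash
python3 -m pendant '{"dp":[[0.03,-0.003,0],[0.075,-0.008,0],[0.13,-0.014,0],[0.185,-0.02,0],[0.24,-0.026,0],[0.295,-0.032,0],[0.34,-0.037,0.002],[0.3708,-0.04,0.005]],"rotation":[[-0.02,0.003,-0.03],[-0.05,0.007,-0.07],[-0.08,0.012,-0.11],[-0.12,0.018,-0.15],[-0.16,0.024,-0.19],[-0.2,0.03,-0.23],[-0.25,0.037,-0.26],[-0.274,0.04,-0.282]]}'; python3 -m pendant '{"dp":[[0,0,0],[0,0,0],[0,0,0]],"rotation":[[0,0,0],[0,0,0],[0,0,0]]}'; python3 go.py 504 337.7 60 95 -16
python3 - <<'E'
from h import *
s=cap("scene"); cv2.imwrite("pics/s8.png",cv2.resize(s["bgr"][60:240,380:560],None,fx=3.2,fy=3.2,interpolation=2))
E
```

```text
time: 32.8
tool_pos: [487.8, 339.0, 112.0]
tcp_rot: [2.867, -0.0, 1.66]
contact_force: [-0.6, -1.1, -1.4]
grip_width: 39.6
finger_force: 30.0
time: 33.17
tool_pos: [489.1, 336.1, 113.3]
tcp_rot: [2.866, -0.001, 1.656]
contact_force: [-0.1, 0.1, -1.3]
grip_width: 39.6
finger_force: 30.0
t 33.175 at [489.1 336.1 113.3] F [-0.1  0.1 -1.3] w 39.6 ff 30.0
dp [0.0003, -0.0001, 0.0553] rot [-0.004, 0.0, -0.002]
```

View pics/s8.png

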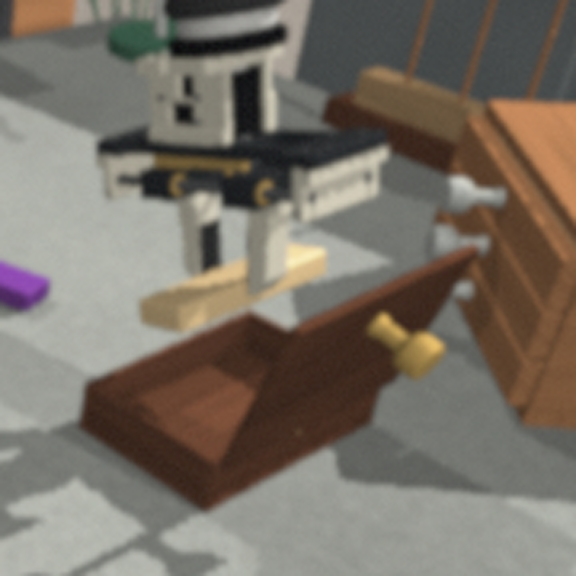

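The keel is held tilted above the open case, near end at (165,310), and the lid leans back clear of the gripper. Lower it.

```bash
python3 -m pendant '{"dp":[[0,0,0.01],[0,0,0.025],[0,0,0.04],[0,0,0.05],[0,0,0.055],[0,0,0.055]],"rotation":[[0,0,0],[0,0,0],[0,0,0],[0,0,0],[0,0,0],[0,0,0]]}'; python3 go.py 504 337.7 22 95 -16
```

```text
time: 33.98
tool_pos: [503.9, 338.5, 60.2]
tcp_rot: [2.866, -0.001, 1.658]
contact_force: [0.5, 0.2, -1.2]
grip_width: 39.6
finger_force: 30.0
t 33.975 at [503.9 338.5  60.2] F [ 0.5  0.2 -1.2] w 39.6 ff 30.0
dp [-0.0009, -0.0104, 0.0368] rot [-0.004, -0.001, -0.0]
```

```bash
python3 -m pendant '{"dp":[[-0.001,-0.0025,0.009],[-0.001,-0.005,0.018],[-0.001,-0.008,0.028],[-0.001,-0.0095,0.034],[-0.001,-0.0105,0.037],[-0.001,-0.0105,0.037]],"rotation":[[0,0,0],[0,0,0],[0,0,0],[0,0,0],[0,0,0],[0,0,0]]}'; python3 go.py 504 337.7 20 95 -16
```

```text
time: 34.72
tool_pos: [504.0, 337.6, 22.0]
tcp_rot: [2.866, -0.001, 1.658]
contact_force: [-0.2, 0.3, -1.5]
grip_width: 39.3
finger_force: 30.0
t 34.725 at [504.  337.6  22. ] F [-0.2  0.3 -1.5] w 39.3 ff 30.0
dp [0.0001, -0.0005, 0.0019] rot [-0.003, -0.001, -0.001]
```

```bash
python3 -m pendant '{"dp":[[0,-0.0003,0.001],[0,-0.0005,0.002],[0,-0.0005,0.002]],"rotation":[[0,0,0],[0,0,0],[0,0,0]]}'; python3 -m pendant '{"dp":[[0,0,0],[0,0,0],[0,0,0],[0,0,0]],"rotation":[[0,0,0],[0,0,0],[0,0,0],[0,0,0]]}' 0.048; python3 -m pendant '{"dp":[[0,0,-0.003],[0,0,-0.008],[0,0,-0.014],[0,0,-0.02],[0,0,-0.028],[0,0,-0.036]],"rotation":[[0,0,0],[0,0,0],[0,0,0],[0,0,0],[0,0,0],[0,0,0]]}'
```

```text
time: 35.1
tool_pos: [504.1, 337.6, 20.2]
tcp_rot: [2.865, -0.001, 1.658]
contact_force: [0.7, 0.3, -1.1]
grip_width: 39.6
finger_force: 30.0
time: 35.6
tool_pos: [504.1, 337.6, 20.2]
tcp_rot: [2.865, -0.001, 1.658]
contact_force: [-0.2, -0.4, -0.0]
grip_width: 48.0
finger_force: 0.0
time: 36.35
tool_pos: [494.2, 336.8, 55.4]
tcp_rot: [2.865, -0.001, 1.658]
contact_force: [0.4, 0.8, -0.3]
grip_width: 48.0
finger_force: 0.0
```

```bash
python3 -m pendant '{"dp":[[0,0,-0.02],[0,0,-0.05],[0,0,-0.09],[0,0,-0.14],[0,0,-0.18],[0,0,-0.19],[0,0,-0.19]],"rotation":[[0,0,0],[0,0,0],[0.05,0,0],[0.12,0,0],[0.2,0,0],[0.276,0,0],[0.276,0,0]]}' 0
python3 - <<'E'
from h import *
s=cap("scene"); t=cap("top")
for n,c,b in(("top",t,(150,125,245,200)),("scene",s,(400,120,500,215))):
    try: print(n,rect(c,blob(c,(12,60,100),(30,200,255),b),26))
    except Exception as e: print(n,e)
cv2.imwrite("pics/s9.png",np.hstack([cv2.resize(s["bgr"][80:220,395:535],(400,400),interpolation=2),cv2.resize(t["bgr"][95:205,130:240],(400,400),interpolation=2)]))
E
python3 go.py 625 310 230 95
```

```text
time: 37.22
tool_pos: [443.7, 332.1, 238.4]
tcp_rot: [3.139, -0.002, 1.657]
contact_force: [0.0, 0.1, -0.1]
grip_width: 0.4
finger_force: 0.0
top {'c': (511.4, 324.4), 'cm': (511.8, 321.4), 'size': (40.3, 121.8), 'yaw': 95.3}
scene {'c': (513.7, 331.9), 'cm': (510.6, 315.6), 'size': (60.6, 136.8), 'yaw': 97.6}
t 37.325 at [442.4 331.7 236.8] F [-0.3 -0.9  0.1] w 0.4 ff 0.0
dp [-0.0375, 0.18, 0.0068] rot [0.0, -0.0, -0.001]
```

View pics/s9.png

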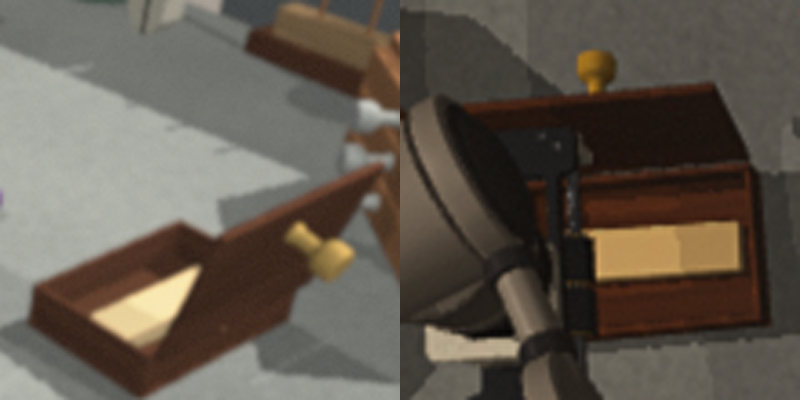

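The keel lies flat on the case floor: (670,250) in the top half, (145,310) in the scene half. Now the tool goes behind the lid, clear of the knob.

```bash
python3 -m pendant '{"dp":[[-0.005,0.025,0],[-0.014,0.065,0],[-0.024,0.11,0],[-0.033,0.15,0],[-0.041,0.185,0],[-0.044,0.2,0],[-0.044,0.2,0]],"rotation":[[0,0,0],[0,0,0],[0,0,0],[0,0,0],[0,0,0],[0,0,0],[0,0,0]]}' 0; python3 go.py 646 305 145 95
```

```text
time: 38.2
tool_pos: [645.9, 305.2, 235.4]
tcp_rot: [-3.14, 0.0, 1.657]
contact_force: [-0.7, 0.2, 0.5]
grip_width: 0.6
finger_force: 0.0
t 38.2 at [645.9 305.2 235.4] F [-0.7  0.2  0.5] w 0.6 ff 0.0
dp [-0.0002, 0.0003, 0.0904] rot [-0.002, 0.0, -0.001]
```

```bash
python3 -m pendant '{"dp":[[0,0,0.02],[0,0,0.05],[0,0,0.08],[0,0,0.091],[0,0,0.091]],"rotation":[[0,0,0],[0,0,0],[0,0,0],[0,0,0],[0,0,0]]}'; python3 -m pendant '{"dp":[[0,-0.006,0],[0,-0.012,0],[0,-0.018,0],[0,-0.024,0],[0,-0.03,0],[0,-0.036,0.001],[0,-0.041,0.002],[0,-0.046,0.003]],"rotation":[[0,0,0],[0,0,0],[0,0,0],[0,0,0],[0,0,0],[0,0,0],[0,0,0],[0,0,0]]}'; python3 go.py 597 301 142 95
```

```text
time: 38.83
tool_pos: [645.0, 305.9, 146.2]
tcp_rot: [-3.141, -0.001, 1.658]
contact_force: [0.2, -0.0, 0.2]
grip_width: 0.6
finger_force: 0.0
time: 39.83
tool_pos: [599.6, 301.6, 143.4]
tcp_rot: [-3.141, -0.001, 1.658]
contact_force: [1.9, -0.0, 1.3]
grip_width: 0.4
finger_force: 0.7
t 39.825 at [599.6 301.6 143.4] F [ 1.9 -0.   1.3] w 0.4 ff 0.7
dp [-0.0004, -0.0026, 0.0014] rot [-0.0, -0.001, -0.0]
```

```bash
python3 -m pendant '{"dp":[[0,-0.012,0.001],[0,-0.026,0.003],[0,-0.038,0.006],[0,-0.05,0.011],[0,-0.0605,0.0165],[0,-0.071,0.024],[0,-0.08,0.032],[0,-0.088,0.042]],"rotation":[[0,0,0],[0,0,0],[0,0,0],[0,0,0],[0,0,0],[0,0,0],[0,0,0],[0,0,0]]}'; python3 go.py 490 293 65 95
```

```text
time: 40.83
tool_pos: [511.8, 294.1, 101.1]
tcp_rot: [3.141, -0.001, 1.658]
contact_force: [-0.4, 0.3, 1.6]
grip_width: 0.2
finger_force: 0.6
t 40.825 at [511.8 294.1 101.1] F [-0.4  0.3  1.6] w 0.2 ff 0.6
dp [0.0008, -0.0218, 0.036] rot [0.0, -0.001, -0.0]
```

```bash
python3 -m pendant '{"dp":[[0,-0.0065,0.01],[0,-0.012,0.021],[0,-0.015,0.031],[0,-0.0175,0.04],[0,-0.0185,0.046],[0,-0.019,0.049],[0,-0.019,0.051],[0,-0.019,0.051]],"rotation":[[0,0,0],[0,0,0],[0,0,0],[0,0,0],[0,0,0],[0,0,0],[0,0,0],[0,0,0]]}'; python3 go.py 490 293 49 95
```

```text
time: 41.82
tool_pos: [493.6, 292.6, 50.8]
tcp_rot: [3.141, -0.001, 1.658]
contact_force: [-1.0, -0.9, 1.9]
grip_width: 0.4
finger_force: 0.8
t 41.825 at [493.6 292.6  50.8] F [-1.  -0.9  1.9] w 0.4 ff 0.8
dp [0.0007, -0.0036, 0.0018] rot [0.001, -0.001, -0.0]
```

```bash
python3 -m pendant '{"dp":[[0,0,0.0005],[0,0,0.001],[0,0,0.0015],[0,0,0.0015]],"rotation":[[0,0,0],[0,0,0],[0,0,0],[0,0,0]]}'|grep -E "pos|contact"; python3 -m pendant '{"dp":[[0,0,0.0005],[0,0,0.001],[0,0,0.001]],"rotation":[[0,0,0],[0,0,0],[0,0,0]]}'|grep -E "pos|contact"
```

```text
tool_pos: [493.7, 292.6, 50.6]
contact_force: [-2.6, -1.8, 12.2]
tool_pos: [493.7, 292.6, 50.5]
contact_force: [-6.5, -2.6, 19.0]
```

```bash
python3 -m pendant '{"dp":[[0,0,-0.01],[0,0,-0.03],[0,0,-0.06],[0,0,-0.1],[0,0,-0.14],[0,0,-0.17],[0,0,-0.18],[0,0,-0.18]],"rotation":[[0,0,0],[0,0,0],[0,0,0],[0,0,0],[0,0,0],[0,0,0],[0,0,0],[0,0,0]]}';  python3 - <<'E'
from h import *
s=cap("scene"); t=cap("top")
c=blob(s,(15,110,80),(32,255,255),(380,80,540,230)); print("knob px",c.mean(0),"expected",proj(s,[[474,335,85],[474,335,93]]).round(1))
for n in("pad","x"): pass
print("bar",rect(t,blob(t,(18,110,60),(32,255,255),(320,105,370,155)),16))
m=blob(s,(0,0,20),(180,120,95),(370,225,415,275)); print("weight px",m.min(0),m.max(0),"expected",proj(s,[[621,77.3,4],[621,77.3,47]]).round(1))
print("cork",rect(t,blob(t,(0,80,20),(18,255,160),(395,162,452,205)),20))
print(get_obs()["contact_force"],get_obs()["dq"].round(3))
E
```

```text
time: 43.7
tool_pos: [493.4, 292.3, 227.8]
tcp_rot: [3.141, -0.001, 1.658]
contact_force: [1.9, -0.2, 0.1]
grip_width: 0.1
finger_force: 0.0
knob px [444.82978723 161.12765957] expected [[446.2 156.8]
 [446.8 153.9]]
bar {'c': (620.7, -86.7), 'cm': (621.0, -86.9), 'size': (37.0, 80.6), 'yaw': 112.0}
weight px [383 243] [398 265] expected [[390.9 258.8]
 [392.9 242.8]]
cork {'c': (474.6, -318.3), 'cm': (474.4, -318.5), 'size': (117.6, 41.5), 'yaw': 76.5}
[ 0.13934229  0.01163698 -0.31292988] [ 0.001  0.007  0.005  0.     0.003 -0.001]
```

```bash
python3 -c "
from plant import workorder
print(workorder.close_job())"
```

```text
the job is handed in; nothing more can be done
None
```

I handed the job in at about 44 s of the 131 s: weight on the pad, bar on the strip, cork in the dish, keel in the case, lid closed without slamming. My last images and force readings agreed with that, but the hand-in call returned no verdict.

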